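# Right the toppled bottles in the conservation tray

## Robot

A 7-joint arm with a two-finger parallel gripper is mounted at the origin on the work surface. World frame = base frame: x ahead of the robot, y to its left, z up, the work surface at z = 0. Lengths are in mm, angles in rad, forces in N, time in s.
With the tool pointing down it reaches from about 400 to 900 mm from the base axis. Payload 5.6 kg.
Tool frame: the origin (TCP) lies midway between the tips of the shut fingers; the grasp point (between the pads) lies 19 mm behind it; x points along the fingers, y is the direction in which the jaws open and shut, and the axes are right-handed (so a half turn about x gives the same grasp; the last joint's range is limited). The gripper opens to 92 mm and grips with 3 to 60 N. Pads are 20 mm wide; open, the fingers measure 128 mm over their backs; the gripper's body (75 mm by 189 mm) begins 69 mm behind the grasp point.
Start: joints at [-1.356, 0.468, -0.012, 1.603, 0.006, 1.071, -0.056], TCP at [165.762, 628.516, 214.592] pointing down, gripper open.
Joint ranges: [-2.53, 2.53], [-0.31, 2.02], [-1.57, 1.55], [0.28, 2.44], [-1.29, 4.43], [0.15, 1.84], [-2.92, 2.92]. Speed limits (rad/s): [2.57, 2.57, 3.14, 3.14, 3.14, 3.14, 3.14].

## Interface

Orientations are given as a rotation vector (axis times angle).
In Python, from cell import robot, grip, kin, viewer gives the robot as it stands. Calls block until the motion is done:
- robot.movep(position, orientation): joint-space move of the TCP to a pose.
- robot.servo_line(position, feed=150, rotation=None): straight line of the TCP; rotation=None keeps the orientation; feed is the mean speed in mm/s.
- robot.goto_joints(angles): joint-space move.
- grip(opening, newtons=None): opening from 0.0 (shut) to 1.0 (fully open); newtons is the grip in N (None keeps the last); returns when the fingers have stopped.
- robot.hold(seconds).
- kin.ik(position, orientation): joint angles nearest the present ones, or None.
- robot.observe(): the state.
- viewer.read_camera(name): name is "scene" or "top"; returns the picture (384x512x3 uint8, red, green, blue); there is no depth.
- viewer.camera_info(name): a dict with "camera_matrix" (3x3 intrinsics, pixels), "k1" (the pictures are not rectified: a ray, as slopes to the right and down, at radius r is drawn at 1 + k1 r^2 times it, then the intrinsics apply), "R" (3x3) and "t" (3): a world point X has camera coordinates R X + t. Camera axes: x right, y down, z forward; pixel columns grow to the right and rows downward; lengths in mm; the calibration is good to about 2 mm. A picture is of the moment at which its call begins. camera_info takes no time and is no camera call.
A pose or a line that the arm cannot do raises robot.IKError and nothing moves.
- robot.job_done(): hands the job in, once; it reports no verdict.
Trained networks look in the newest picture that a camera, given by its name, has taken for a name from the list of things; names that differ only in an ending like _2 or _b are one class to them, and where a whole thing is asked for, a point or a joint stands for the part that bears it (a point fixed in the world has none). Each returns a list of dicts, best first, with "confidence" (0 to 1); they miss things now and then, are a little off and sometimes report something else, mostly with a low value. They report only what shows in the picture. A call takes as long as a camera call.
- viewer.silhouettes(name, camera): "mask" (384x512 bool, what is visible of it).
- viewer.pinpoint(name, camera): "at" ([x, y, z] in mm, in the coordinates of the camera as it stood for that picture, good to about 4 mm: a listed point, or the origin of a listed thing).
The state is a dict: "t": time; "joints": joint angles; "joint_velocities": joint speeds; "joint_torque": joint torques, N m; "tcp_pos": TCP position; "tcp_rot": TCP orientation; "contact_force": force on the tool from outside, world axes, zero at the start; "wrist_torque": the same for the moment, N m; "grip_width": opening from 0.0 (shut) to 1.0 (fully open).
Only numpy, scipy, OpenCV 4.12 (cv2) and the standard library are available. Lean on these libraries where they do the work, as an engineer would, in place of code of your own. Each camera call takes 0.05 s, during which the arm holds its last target. There are 200 camera calls.

## Task

Two square white bottles in the grey bottle tray have toppled over the empty bay beside them and lean on the squat tins. Stand both upright again, each flat on the floor of the bay its foot is in, and leave the other bottles and tins standing in their bays and the things on the table where they are.

Things in the scene. Friction and masses are not known exactly. Their poses are not given: they have to be found in the camera images.
- bottle_a: square white plastic bottle, about 0.35 kg, body 56 x 56 x 136 mm, sloping shoulders, neck, round black cap 30 mm wide from 158 to 180 mm up. Origin: centre of its underside; z up through the cap, x and y to its sides. Starts tipped about 47 degrees to the tray's +y: that side's bottom edge, 28 mm from the origin, stays on the floor as pivot; the body leans on the top edge of tin_a two bays along
- bottle_b: square white plastic bottle, about 0.35 kg, body 56 x 56 x 136 mm, sloping shoulders, neck, round black cap 30 mm wide from 158 to 180 mm up. Origin: centre of its underside; z up through the cap, x and y to its sides. Starts tipped about 47 degrees to the tray's -y: that side's bottom edge, 28 mm from the origin, stays on the floor as pivot; the body leans on the top edge of tin_b two bays along
- cap_a (a point): centre of the top of bottle_a's cap, 180 mm above its underside, axes as the bottle's. At the start the cap juts over tin_a, its outermost rim about 123 mm along the lane from the bottle's pivot edge and 132 mm above the tray floor. Pushed back there, the bottle turns about that edge, which the rubber floor holds; under some 20 degrees of tilt it falls upright by itself
- cap_b (a point): centre of the top of bottle_b's cap, 180 mm above its underside, axes as the bottle's. At the start the cap juts over tin_b, its outermost rim about 123 mm along the lane from the bottle's pivot edge and 132 mm above the tray floor. Pushed back there, the bottle turns about that edge, which the rubber floor holds; under some 20 degrees of tilt it falls upright by itself
- tray: fixed grey bottle tray, 170 mm (its x) by 320 mm (its y), with two lanes along y, at x = -45 mm (lane a) and +45 mm (lane b), 64 mm wide inside. Rubber-lined lane floor (grippy) 6 mm, walls 30 mm above the table. Ribs 4 mm high and wide part each lane into four bays, centred at y = -114, -38, 38, 114 mm. Origin on the table under its centre, z up
- place_a (a point): centre of the floor of bottle_a's bay (tray x -45, y -38 mm, 6 mm above the table); axes as the tray's. Lane a from -y to +y: round_a, bottle_a, empty bay, tin_a
- place_b (a point): centre of the floor of bottle_b's bay (tray x +45, y +38 mm, 6 mm above the table); axes as the tray's. Lane b from -y to +y: tin_b, empty bay, bottle_b, round_b
- tin_a: closed squat round metal tin, 60 mm across and 88 mm high, 0.55 kg, standing in the end bay, with the cap of the tipped bottle_a over it. Origin at the centre of its underside, z up. Must stay standing in its bay
- tin_b: closed squat round metal tin, 60 mm across and 88 mm high, 0.55 kg, standing in the end bay, with the cap of the tipped bottle_b over it. Origin at the centre of its underside, z up. Must stay standing in its bay
- round_a: closed round brown bottle with a black cap, 56 mm across and 165 mm high, about 0.4 kg, standing in the end bay right behind the foot of bottle_a. Origin at the centre of its underside, z up. Must stay standing in its bay
- round_b: closed round brown bottle with a black cap, 56 mm across and 165 mm high, about 0.4 kg, standing in the end bay right behind the foot of bottle_b. Origin at the centre of its underside, z up. Must stay standing in its bay
- brush: brush 190 mm long lying on the table on the robot's right, well clear of the tray; origin on its underside. Bystander
- beaker: white open plastic beaker, 72 mm across, 90 mm high, on the right of the tray; origin at the centre of its underside. Bystander
- jar: clear jar with lid, 68 mm across, 75 mm high, on the left of the tray; origin at the centre of its underside. Bystander
- specimen_box: open cardboard specimen tray, 110 x 150 x 35 mm, on the left of the tray; origin at the centre of its underside. Bystander

How it is judged:
By the outcome, as a careful person would: the job done as asked, in the order asked, and still so for the second after the job is handed in, with the robot touching nothing.
It also fails if it takes over 51 s, if anything falls off the work surface, if the arm or the gripper's body presses on something with over 40 N, if the wrist force passes 120 N, or if a joint passes its speed limit or range.

## Working session

There is one attempt and no reset: what is moved stays moved. The work goes in short steps, each a Python script; the robot and the scene stay as the last script left them, time stands still between calls to the robot, and variables do not carry over. Pictures are saved under pics/ and viewed, about 8 in all and at most 12, crops included, and the job is handed in when it is done.

```bash
ls; mkdir -p pics; cat > h.py <<'E'
import numpy as np, cv2
from cell import robot, grip, kin, viewer
def snap(c,f):
    im=viewer.read_camera(c); cv2.imwrite('pics/'+f,im[:,:,::-1]); return im
def w(c,p):
    i=viewer.camera_info(c); return np.array(i["R"]).T@(np.array(p)-np.array(i["t"]))
E
python3 - <<'E'
from h import *
np.set_printoptions(precision=1,suppress=True)
a=snap('scene','s0.png'); b=snap('top','t0.png')
cv2.imwrite('pics/both0.png',np.hstack([cv2.resize(a,(400,300)),cv2.resize(b,(400,300))])[:,:,::-1])
for c in ('top','scene'):
    i=viewer.camera_info(c); print(c,-np.array(i["R"]).T@i["t"])
    for n in ('tray','place_a','cap_a','bottle_a','tin_a','round_a'):
        for d in viewer.pinpoint(n,c): print(n,w(c,d["at"]),round(d["confidence"],2))
o=robot.observe(); print(o['t'],o['tcp_rot'])
E
```

```text
pics
top [ 441.3   20.7 1214.1]
tray [585.4  72.4  -0.1] 0.67
place_a [538.2  34.6   6.6] 0.88
place_a [635.  110.    3.7] 0.65
cap_a [614.9 -37.6 147. ] 0.89
cap_a [552.8 181.1 152.6] 0.59
bottle_a [539.6  48.1  27.5] 0.9
bottle_a [627.5  99.3  30.2] 0.81
tin_a [622.1 -48.1   5.8] 0.79
tin_a [545.1 186.9   7.8] 0.54
round_a [530.8 -33.7   3. ] 0.81
round_a [638.8 177.3   8.7] 0.65
scene [1206.9 -722.4  996.7]
tray [584.6  68.2  -2.5] 0.61
place_a [541.8  40.1   4.7] 0.93
place_a [634.3 104.8   7.5] 0.71
cap_a [617.9 -32.3 146.9] 0.66
cap_a [549.7 178.8 154.1] 0.59
bottle_a [537.2  47.2  24. ] 0.92
bottle_a [631.   96.5  24.4] 0.61
bottle_a [540.9  40.5   7. ] 0.59
tin_a [553.  188.6   2.1] 0.87
tin_a [620.9 -47.8  11. ] 0.77
round_a [637.5 177.    6.4] 0.93
0.7 [ 0.2  1.6 -0.2]
```

```bash
sleep 3; ls pics
```

```text
both0.png
s0.png
t0.png
```

View pics/both0.png

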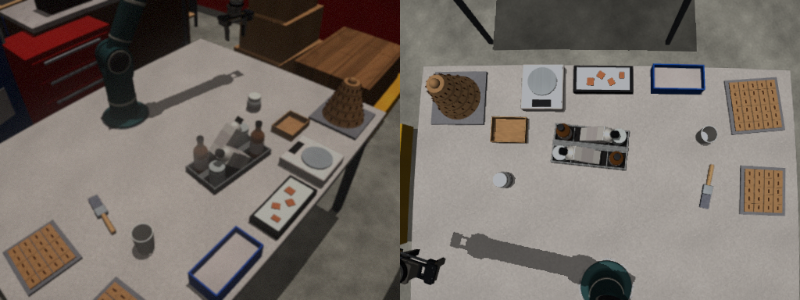

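The views show the tray near (585, 70), with both white bottles leaning on the tins and their black caps over them. The network points agree with the given heights: cap at about 149 expected, bottle origin at about 26. I'll fit the tray pose, then push cap_a back along its arc.

```bash
cat >> h.py <<'E'
from scipy.spatial.transform import Rotation as Ro
L=np.array([[-45,-38],[45,38],[-45,-38],[45,38],[-45,114],[45,-114],[-45,114],[45,-114],[-45,-114],[45,114],[45,114],[0,0],[0,0],
 [-45,102.5],[45,-102.5],[-45,102.5],[45,-102.5]],float)
W=np.array([[538.2,34.6],[635,110],[541.8,40.1],[634.3,104.8],[545.1,186.9],[622.1,-48.1],[553,188.6],[620.9,-47.8],[530.8,-33.7],[638.8,177.3],[637.5,177],[585.4,72.4],[584.6,68.2],
 [552.8,181.1],[614.9,-37.6],[549.7,178.8],[617.9,-32.3]],float)
lm,wm=L.mean(0),W.mean(0)
a=(L-lm)@[1,1j]; b=(W-wm)@[1,1j]
yaw=float(np.angle(np.vdot(a,b)))
c,s=np.cos(yaw),np.sin(yaw); R2=np.array([[c,-s],[s,c]])
org=wm-R2@lm
res=W-(L@R2.T+org)
def tw(x,y,z): return [*(R2@[x,y]+org),z]
def rots():
    out=[]
    for g in (1,-1):
        x=np.array([0,0,-1.]); y=g*np.array([c,s,0]); out.append(Ro.from_matrix(np.c_[x,y,np.cross(x,y)]).as_rotvec())
    return out
def arc(lane,deg,half=10,below=20):
    t=np.radians(deg); g=1 if lane=='a' else -1
    al=max(-13*np.cos(t)+180*np.sin(t),136*np.sin(t)); h=13*np.sin(t)+180*np.cos(t)
    return tw(-45*g, g*(-10+al+half), 6+h-below)
def above(lane,z):
    g=1 if lane=='a' else -1
    return tw(-45*g, g*(-10+123+10+18), z)
def stand(lane,rot):
    robot.servo_line(above(lane,118),feed=150)
    for d in (47,43,39,35,31,27,24,21,18,15):
        p=arc(lane,d); p[2]=max(p[2],116)
        robot.servo_line(p,feed=70 if d>28 else 30)
        o=robot.observe(); print(d,round(o['t'],2),np.round(o['contact_force'],1))
E
python3 - <<'E'
from h import *
print(np.degrees(yaw),org); print(np.round(res,1).tolist())
j0=np.array(robot.observe()['joints'])
for r in rots():
    for l in 'ab':
        q=kin.ik(above(l,240),r); print(l,r,q if q is None else np.round(np.array(q)-j0,2))
        print([kin.ik(arc(l,d),r) is not None for d in (47,30,15)])
E
```

```text
-5.323914023484476 [585.14214727  71.23336278]
[[1.4, -3.0], [1.5, 5.1], [5.0, 2.5], [0.8, -0.1], [-5.8, -2.0], [2.7, -1.6], [2.1, -0.3], [1.5, -1.3], [1.0, 4.4], [-1.7, -3.3], [-3.0, -3.6], [0.3, 1.2], [-0.5, -3.0], [3.0, 3.6], [-5.5, -2.6], [-0.1, 1.3], [-2.5, 2.7]]
a [ 1.2773159   1.16381929 -1.2773159 ] [ 0.51 -0.1   0.54  0.14 -0.22  0.01 -0.28]
[True, True, True]
b [ 1.2773159   1.16381929 -1.2773159 ] [ 0.86 -0.    0.78  0.09 -0.36  0.06  0.34]
[True, True, True]
a [-1.14048089  1.25170152  1.14048089] [ 0.98 -0.12 -0.05  0.11  0.02  0.    2.66]
[True, True, True]
b [-1.14048089  1.25170152  1.14048089] [ 0.57  0.29  1.36  0.1  -0.77  0.25 -2.46]
[True, True, True]
```

```bash
python3 - <<'E'
from h import *
r=rots()[0]
grip(0.0,20)
robot.movep(above('a',240),r)
stand('a',r)
g=snap('scene','s1.png'); h=snap('top','t1.png')
cv2.imwrite('pics/both1.png',np.hstack([cv2.resize(g[110:260,190:390],(400,300)),cv2.resize(h[140:230,170:310],(400,257))[:257].copy() if 0 else cv2.resize(h[130:235,165:305],(400,300))])[:,:,::-1])
for d in viewer.pinpoint('cap_a','scene'): print(w('scene',d["at"]),d['confidence'])
E
```

```text
47 5.47 [ 0.1  0.5 -0.6]
43 5.8 [ 0.9  0.9 -0.7]
39 6.13 [-0.   1.7 -0. ]
35 6.47 [ 0.1  2.  -0.4]
31 6.8 [-0.1  0.1 -0.1]
27 7.37 [ 0.1  0.9 -0.5]
24 7.83 [-0.1 -0.1  0.5]
21 8.3 [0.5 0.6 0.2]
18 8.77 [-0.  -0.3 -0.3]
15 9.19 [-0.3  0.1 -0.6]
[619.36414438 -35.37320549 149.20277646] 0.94
[535.02032414  51.97712083 191.92022582] 0.69
```

View pics/both1.png

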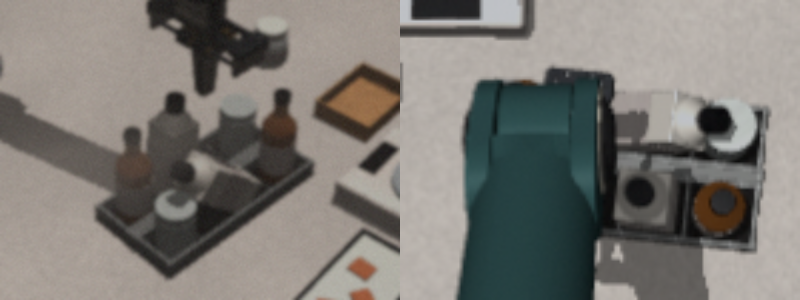

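Bottle_a looks upright, so I'll retreat and check it before doing bottle_b.

```bash
python3 - <<'E'
from h import *
r=rots()[0]
p=np.array(robot.observe()['tcp_pos']); q=above('a',p[2])
robot.servo_line(q,feed=150); q[2]=250; robot.servo_line(q,feed=200)
robot.movep(above('b',250),r)
snap('top','t2.png'); snap('scene','s2.png')
for cam in ('top','scene'):
  for n in ('cap_a','bottle_a'):
    for d in viewer.pinpoint(n,cam):
        x=w(cam,d['at']); print(cam,n,np.round(R2.T@(x[:2]-org),1),round(x[2],1),round(d['confidence'],2))
print(robot.observe()['t'])
h=cv2.imread('pics/t2.png');cv2.imwrite('pics/c2.png',cv2.resize(h[130:235,165:305],(800,600),interpolation=cv2.INTER_CUBIC))
E
```

```text
top cap_a [-42.3 -36. ] 188.8 0.89
top cap_a [  37.8 -106.8] 146.1 0.82
top bottle_a [-42.8 -37.2] 6.9 0.87
top bottle_a [41.9 30.9] 27.9 0.58
scene cap_a [-44.  -33.1] 190.1 0.86
scene cap_a [  43.1 -101.1] 148.8 0.58
scene bottle_a [-47.  -37.4] 4.1 0.67
12.2167
```

View pics/c2.png

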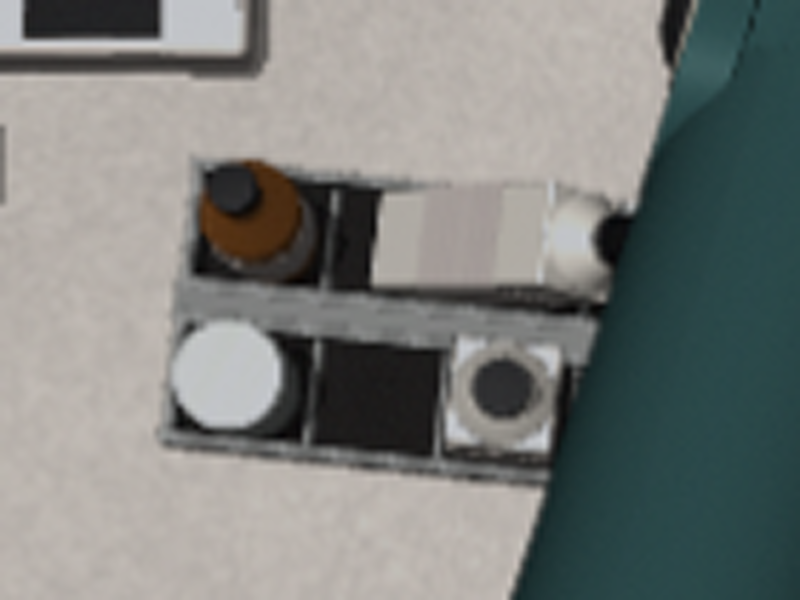

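Bottle_a stands upright in its bay: its cap is concentric over the shoulders at (503, 388), and its origin is at (-45, -37). Next is bottle_b.

```bash
python3 - <<'E'
from h import *
r=rots()[0]
stand('b',r)
p=np.array(robot.observe()['tcp_pos']); q=above('b',p[2])
robot.servo_line(q,feed=150); q[2]=260; robot.servo_line(q,feed=200)
robot.movep([600,-280,280],r)
t=snap('top','t3.png'); s=snap('scene','s3.png')
for cam in ('top','scene'):
  for n in ('cap_a','bottle_a','tin_a','round_a'):
    for d in viewer.pinpoint(n,cam):
        x=w(cam,d['at']); print(cam,n,np.round(R2.T@(x[:2]-org),1),round(x[2],1),round(d['confidence'],2))
print(robot.observe()['t'])
z=lambda i:cv2.resize(i,(400,300),interpolation=cv2.INTER_CUBIC)
cv2.imwrite('pics/c3.png',np.vstack([np.hstack([z(t[130:235,165:305]),z(s[110:260,190:390])]),np.hstack([z(t),z(s)])])[:,:,::-1])
E
```

```text
47 13.66 [ 0.1 -0.2 -0. ]
43 13.99 [-0.2 -0.5  0. ]
39 14.32 [ 0.9 -0.6  0.3]
35 14.66 [-0.1 -0.3  0.1]
31 14.99 [ 0.6 -0.1  0. ]
27 15.56 [-0.5 -0.6  0.5]
24 16.02 [ 0.3 -0.4  0.2]
21 16.49 [ 0.3 -0.2  0.6]
18 16.96 [-0.3 -1.   0.5]
15 17.38 [-0.5 -0.7 -0. ]
top cap_a [43.  37.8] 183.9 0.73
top cap_a [-44.4 -35.5] 188.2 0.58
top bottle_a [-42.4 -33.2] 5.7 0.81
top bottle_a [45.3 40.6] 9.3 0.6
top tin_a [-48.3 111.8] 7.7 0.61
top tin_a [  46.7 -113.7] 3.3 0.57
top tin_a [41.6 33.7] 183.8 0.3
top round_a [ -44.  -108.7] 6.0 0.65
top round_a [ 40.1 357.5] 3.0 0.32
scene cap_a [-42.6 110.9] 4.2 0.73
scene cap_a [43.1 39.3] 185.7 0.7
scene cap_a [-46.3 -35. ] 187.9 0.69
scene cap_a [-40.  -37.4] 6.0 0.63
scene bottle_a [-45.3 -34.4] 3.2 0.86
scene bottle_a [46.1 40.3] 6.6 0.55
scene bottle_a [ 40.3 354.5] 2.7 0.22
scene tin_a [  47.4 -111.4] 11.3 0.76
scene tin_a [-39.9 -36.2] 5.6 0.69
scene tin_a [-47.7 112.6] 2.9 0.47
scene round_a [ -40.4 -112.9] 6.6 0.84
scene round_a [ 43.2 110.3] 8.5 0.79
20.2167
```

View pics/c3.png

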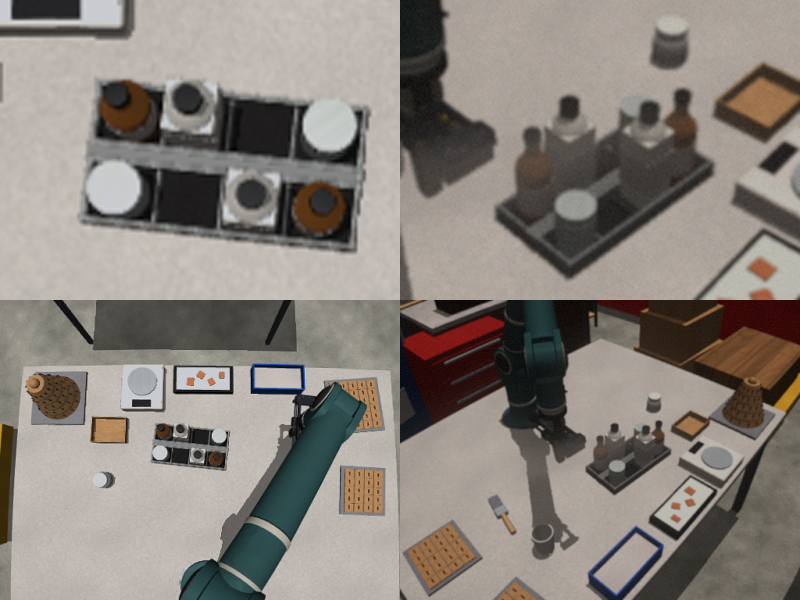

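Both bottles are upright in their bays at the right heights, and the tins, round bottles and table items are unmoved. Handing in.

```bash
python3 -c "
from h import *
robot.hold(0.5); print(robot.observe()['contact_force']); robot.job_done()"
```

```text
[ 0.10584464 -0.1099338   0.12130781]
the job is handed in; nothing more can be done
```

Both bottles are standing upright in their own bays, and the job is handed in at about 21 s of the 51 s allowed. I pushed each cap back along its tilt arc with the shut fingers, bottle_a first and then bottle_b. Contact force in the readings taken during the pushes stayed at about 2 N or less.

**Bottles:** in the last pictures both cap tops measured 184–188 mm up (186 expected) and sat over their feet. The feet were near tray (-44, -34) and (46, 40), at floor height and within a few mm of the bay centres.

**Other things:** the tins and round bottles are standing in their bays, and the table items look unmoved. The arm was parked clear with no contact force.

**Disagreements:**
- The networks also gave a few stray reports, such as a cap or tin where another thing stands. The pictures contradict these, so I set them aside.
- In the last top view the arm hid the beaker and the brush, so I checked those two only in the scene view.

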